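# Check drilled plinths with a go/no-go gauge and sort them

### The job

With the stepped go/no-go gauge from the wooden stand, gently try the sockets of all three plinths on the painting tray to find the good one, which takes the thin step fully in but keeps the thick step out. Leave the good plinth on the tray, marked by the gauge left standing in it with the thin step fully home, and stand the too-tight and the too-loose plinth in the clear plastic box. Never force the gauge, and leave the paints, brush, mug and painting handle where they are.

Things in the scene. Friction and masses are not known exactly. Their poses are not given: they have to be found in the camera images.
- gauge_mid (a point): The stepped plug gauge (70 g, 90 mm long), standing tip down in its hole in the stand. This point is its centre, half-way up, z up along its axis. Its upper 64 mm is a hexagonal aluminium handle, 16 mm across flats; the handle's middle is 13 mm above this point. Two opposite flats face along this point's +x and -x, the other flats at 60 degree steps.
- gauge_tip (a point): The centre of the gauge's flat lower end, 45 mm below its centre. From here up: thin (go) step 10 mm in diameter, 12 mm long, with a 1.4 mm bevel at the tip; thick (no-go) step 14 mm in diameter, 10 mm long, with a square shoulder; collar 22 mm in diameter, 22 to 26 mm above the tip; then the handle.
- plinth_a_mid (a point): Square display plinth of dark hardwood, 46 x 46 mm, 36 mm tall, loose (50 to 100 g), standing on the tray. This point is its centre, 18 mm above its underside; z up, x and y square to its sides. A round socket 28 mm deep is drilled in the middle of its top face: 8, 12 or 18 mm wide, a different one in each of the three plinths; the name does not tell which.
- plinth_b_mid (a point): Square display plinth of dark hardwood, 46 x 46 mm, 36 mm tall, loose (50 to 100 g), standing on the tray. This point is its centre, 18 mm above its underside; z up, x and y square to its sides. A round socket 28 mm deep is drilled in the middle of its top face: 8, 12 or 18 mm wide, a different one in each of the three plinths; the name does not tell which.
- plinth_c_mid (a point): Square display plinth of dark hardwood, 46 x 46 mm, 36 mm tall, loose (50 to 100 g), standing on the tray. This point is its centre, 18 mm above its underside; z up, x and y square to its sides. A round socket 28 mm deep is drilled in the middle of its top face: 8, 12 or 18 mm wide, a different one in each of the three plinths; the name does not tell which.
- gauge: The gauge as a whole (origin at the tip). Pushed into a too-tight socket (8 mm) its tip stops at the rim, at most 1 mm in; in a good one (12 mm) it stops 12 mm in, with the shoulder resting on the top face; in a too-loose one (18 mm) the thick step enters too and it goes in 22 mm to the collar, unless it is more than 2 mm off centre: then the shoulder catches on the rim. It is spoilt by pressing it with more than 40 N.
- plinth_a: The same plinth as plinth_a_mid; this origin is the centre of its underside.
- plinth_b: The same plinth as plinth_b_mid; this origin is the centre of its underside.
- plinth_c: The same plinth as plinth_c_mid; this origin is the centre of its underside.
- tray: The painting tray, fixed: a dark grey tray, 300 mm along its x and 400 mm along its y, floor 4 mm above the table, rim 8 mm wide and 12 mm above the table. Origin: centre of its underside. The three plinths stand in a row along its y; two paint pots and a brush stand and lie on it too.
- stand: The tool stand, fixed: a pale wooden block, 170 mm along its x, 70 mm along its y, 36 mm tall. Origin: centre of its underside. Two short tools, up to 86 mm above the table, stick up at its +x end, 75 mm and more from the gauge. The gauge hangs by its collar in a 17 mm hole, 40 mm from the middle towards -x; its tip is 22 mm below the stand's top.
- clear_box: Open clear plastic box with a white rim, fixed, 190 mm along its x, 140 mm along its y, 45 mm tall, walls and floor 3 mm thick. Origin: centre of its underside. There is room for two plinths side by side along its x.
- pot_tall_mid (a point): Bystander on the tray: paint pot, 26 mm across, 42 mm tall; its centre.
- pot_low_mid (a point): Bystander on the tray: paint pot, 32 mm across, 32 mm tall; its centre.
- brush_grip (a point): Bystander on the tray's edge nearest the robot: a brush 170 mm long, lying; a point on its handle.
- dropper_1_mid (a point): Bystander: dropper bottle of paint, 25 mm across, 78 mm tall, beyond the tray; its centre.
- dropper_2_mid (a point): Bystander: dropper bottle of paint, 25 mm across, 78 mm tall, beyond the tray; its centre.
- mug_rim (a point): Bystander: white mug, 80 mm across, 85 mm tall, on the other side of the tray from the stand; the centre of its mouth.
- grip_handle_mid (a point): Bystander: black painting handle, 42 mm across, 75 mm tall, beyond the tray; its centre.
Things that resemble listed ones, but are neither listed nor needed, are in the scene too. What is shaped like the plinth_c but red is not meant.

How it is judged:
By the outcome, as a careful person would: the job done as asked, in the order asked, and still so for the second after the job is handed in, with the robot touching nothing.
It also fails if it takes over 72 s, if anything falls off the work surface, if the arm or the gripper's body presses on something with over 40 N, if the wrist force passes 120 N, or if a joint passes its speed limit or range.

### The arm

A 6-joint arm with a two-finger parallel gripper is mounted at the origin on the work surface. World frame = base frame: x ahead of the robot, y to its left, z up, the work surface at z = 0. Lengths are in mm, angles in rad, forces in N, time in s.
With the tool pointing down it reaches from about 275 to 1000 mm from the base axis. Payload 8.4 kg.
Tool frame: the origin (TCP) lies on the centre line of the jaws, within the pads' length; the fingertips stand r.tip_reach ahead of it and the grasp point (between the pads) lies 11 mm behind it (r.tip_reach is the distance from the TCP to the fingertips, in mm); z points along the fingers, y is the line along which they close (so a half turn about z gives the same grasp; the last joint's range is limited). The gripper opens to 85 mm and grips with 20 to 120 N. Pads are 22 mm wide; open, the fingers measure 114 mm over their backs; the gripper's body (76 mm by 85 mm) begins 54 mm behind the grasp point. The pads swing forward as they close: fully open they stand 13 mm farther back than shut.
Start: joints at [1.234, 0.353, 1.633, -0, 1.155, -0.002], TCP at [205.361, 590.301, 239.281] pointing down, gripper open.
Joint ranges: [-2.63, 2.63], [-0.92, 2.1], [0.06, 2.66], [-1.3, 4.44], [0, 2.69], [-3.02, 3.02]. Speed limits (rad/s): [2.22, 2.22, 2.79, 3.14, 3.14, 3.14].

### API

Orientations are given as [roll, pitch, yaw] about the fixed x, y, z axes, in that order (R = Rz(yaw) Ry(pitch) Rx(roll)).
In Python, from rig import r gives the robot as it stands.
- The arm moves only by the tool carry_out, never from a script. Its argument "targets" is a list of rows, each an object with "dp": the shift along the tool's x, y, z in mm, a list of three; "yaw": the turn about the tool's z in degrees. A call has 1 to 12 rows; each row is the pose to reach, as a shift and turn from the pose commanded when the call began, along the tool's axes at that moment; what a row does not reach only later rows make up. A row lasts 1/8 s, in which the tool goes at most 62.5 mm and 10.7 degrees, less where a joint would pass 70% of its speed; a pose out of reach is approached as far as the arm can. A call with a gripper value outside its range is refused whole. "fingers" is the opening, from -1 (shut) to 1 (fully open), so that 0 is half open, set as the call begins (left out, the last holds). The fingers move at their own pace and stop on an object; "grip_force" is the grip in N (left out, the last holds). Time passes only in rows, so rows that repeat a pose let the fingers close. It gives the time, the measured TCP pose, the force, the opening and the grip force at its end, in the units of the state.
- r.sense(): the state, without advancing time (a new reading comes with each control period).
- r.grab_frame(name): name is "scene" or "side" or "wrist"; returns the picture (420x560x3 uint8, red, green, blue); there is no depth.
- r.get_calibration(name): a dict with "fx", "fy", "cx", "cy" (pixels), "rvec" (rotation vector, rad) and "tvec" (3), from world to camera coordinates, as OpenCV has them. Camera axes: x right, y down, z forward; pixel columns grow to the right and rows downward; lengths in mm; the calibration is good to about 2 mm. The wrist camera is an equidistant fisheye: a pixel r from the principal point sees the ray r / f radians off the axis. A picture is of the moment at which its call begins: read the wrist's pose just before it. get_calibration takes no time and is no camera call; for the wrist camera it gives the pose at the moment of the call.
- r.sign_off(): hands the job in; it is judged then, once.
The state is a dict: "clock": time; "qpos": joint angles; "qvel": joint speeds; "joint_efforts": joint torques, N m; "eef_pos": TCP position; "tcp_rot": TCP orientation; "contact_force": force on the tool from outside, world axes, zero at the start; "wrist_torque": the same for the moment, N m; "opening": opening from 0.0 (shut) to 1.0 (fully open); "grasp_force": force on a finger pad.
Only numpy, scipy, OpenCV 4.12 (cv2) and the standard library are available. Lean on these libraries where they do the work, as an engineer would, in place of code of your own. Each camera call takes 0.05 s, during which the arm holds its last target. There are 200 camera calls.

## Working session

There is one attempt and no reset: what is moved stays moved. The work goes in short steps, Python scripts to look and compute and a tool call to move; the robot and the scene stay as the last step left them, time stands still between calls to the robot, and variables do not carry over. Pictures are saved under pics/ and viewed, at most 10 in all, crops included, and the job is handed in when it is done.

Besides the shell and the picture viewer there is one more tool, called after ">>>" as a command line: name --argument value ..., lists and objects as JSON in quotes. carry_out: Moves the arm, as the interface text tells. Its arguments: {"type":"object","properties":{"targets":{"type":"array","items":{"type":"object","properties":{"dp":{"type":"array","items":{"type":"number"}},"yaw":{"type":"number"}}}},"fingers":{"type":"number"},"grip_force":{"type":"number"}},"required":["targets"]}

```bash
ls; mkdir -p pics; python3 - <<'E'
from rig import r
import cv2,numpy as np
print(r.tip_reach); print(r.sense())
for n in("scene","side","wrist"):
    print(n,r.get_calibration(n)); im=r.grab_frame(n); cv2.imwrite(f"pics/{n}0.png",im[:,:,::-1])
E
```

```text
pics
8.0
{'clock': 0.0, 'qpos': array([ 1.23362394e+00,  3.53681990e-01,  1.63414630e+00,  2.72935196e-05,
        1.15522289e+00, -2.40493121e-03]), 'qvel': array([ 4.83781677e-04,  1.61584607e-05, -8.14720015e-04, -1.04794190e-03,
        4.92488758e-04,  3.43678689e-06]), 'joint_efforts': array([-2.28867470e-04, -6.05250192e+01, -3.42062831e+01, -1.34367338e-04,
        9.59413679e-03,  1.82799960e-05]), 'eef_pos': array([205.17911034, 589.85131757, 238.53534491]), 'tcp_rot': array([-3.14013418e+00, -2.84619282e-05,  2.80681414e+00]), 'contact_force': array([-0.21345447,  0.12988584, -0.49339001]), 'wrist_torque': array([ 0.01665683,  0.03337625, -0.04040598]), 'grasp_force': 0.0, 'opening': 1.00345746377688}
scene {'fx': 385.8554715910875, 'fy': 385.8554715910875, 'cx': 283.11402247059596, 'cy': 206.1667888771636, 'rvec': array([ 1.78178414,  1.86506179, -0.70614082]), 'tvec': array([  39.45033327, -370.91379258, 1265.28804676])}
side {'fx': 461.532687902984, 'fy': 461.532687902984, 'cx': 282.62640986100087, 'cy': 208.56441286222008, 'rvec': array([ 2.38957852, -0.58522456,  0.2314501 ]), 'tvec': array([-486.07389533,  256.82025213,  827.12395856])}
wrist {'fx': 325.19226210127806, 'fy': 325.19226210127806, 'cx': 281.3142990022092, 'cy': 207.79687924662713, 'rvec': array([-2.36310933, -1.67988372, -0.241125  ]), 'tvec': array([-625.35075085,  -35.76089213,  377.92933835])}
```

View pics/scene0.png

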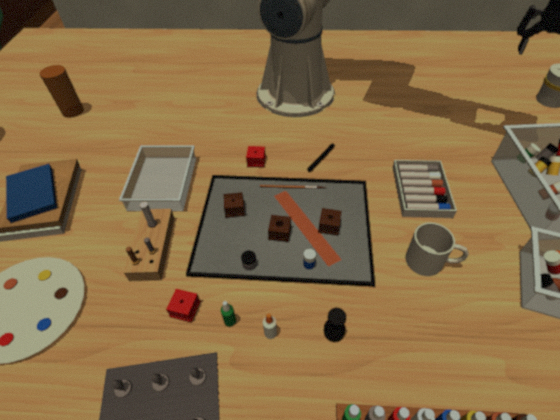

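View pics/side0.png

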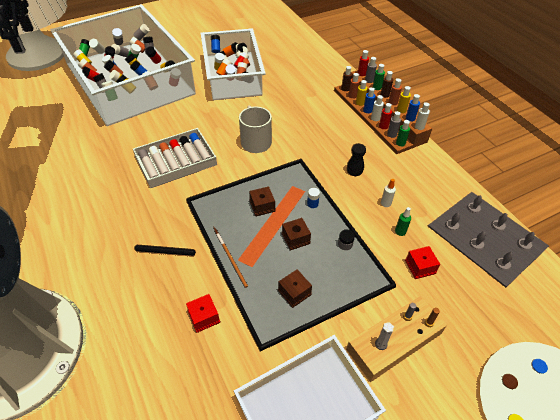

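View pics/wrist0.png

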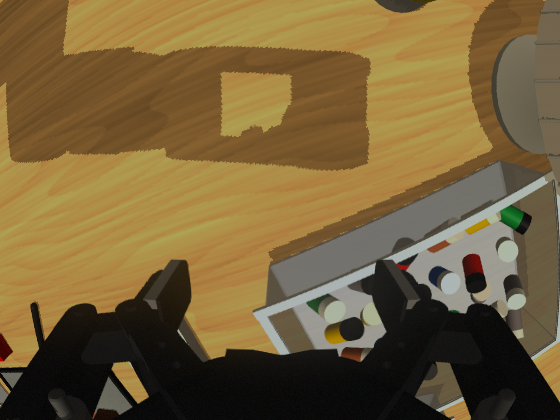

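The scene view shows the plinths at (234,205), (280,228), (330,221), the gauge handle at (148,215), and the box at (160,178). In the side view the plinths are at (262,200), (296,233), (295,288), the gauge at (386,335), and the box at the bottom. The wrist looks elsewhere.

```bash
cat > h.py <<'E'
import cv2,numpy as np
from rig import r
def ray(n,uv,c=None):
    c=c or r.get_calibration(n); R=cv2.Rodrigues(c["rvec"])[0]; o=-R.T@c["tvec"]
    x=(uv[0]-c["cx"])/c["fx"]; y=(uv[1]-c["cy"])/c["fy"]
    if n=="wrist":
        t=np.hypot(x,y); s=np.sinc(t/np.pi); d=np.array([x*s,y*s,np.cos(t)])
    else: d=np.array([x,y,1.])
    d=R.T@d; return o,d/np.linalg.norm(d)
def plane(n,uv,z,c=None):
    o,d=ray(n,uv,c); return o+d*(z-o[2])/d[2]
def tri(rays):
    A=np.zeros((3,3));b=np.zeros(3)
    for o,d in rays:
        P=np.eye(3)-np.outer(d,d);A+=P;b+=P@o
    p=np.linalg.solve(A,b); return p,max(np.linalg.norm((np.eye(3)-np.outer(d,d))@(p-o)) for o,d in rays)
def proj(n,p,c=None):
    c=c or r.get_calibration(n); R=cv2.Rodrigues(c["rvec"])[0]; q=R@np.asarray(p,float)+c["tvec"]
    if n=="wrist":
        t=np.arctan2(np.hypot(q[0],q[1]),q[2]); k=t/np.hypot(q[0],q[1])
    else: k=1/q[2]
    return np.array([c["cx"]+c["fx"]*k*q[0],c["cy"]+c["fy"]*k*q[1]])
def blobs(m,lo,hi):
    n,l,s,c=cv2.connectedComponentsWithStats(m.astype(np.uint8))
    return [(c[i].round(1),s[i].tolist()) for i in range(1,n) if lo<s[i,4]<hi]
E
python3 - <<'E'
from h import *
for n in("scene","side"):
    im=cv2.imread(f"pics/{n}0.png").astype(int); B,G,R=im[...,0],im[...,1],im[...,2]
    m=(R<130)&(R>1.6*G)&(G<70)&(R>25)
    print(n,[b for b in blobs(m,120,3000)])
P=[((234,205),(295,288)),((280,228),(296,233)),((330,221),(262,200)),((148,215),(386,335)),((255.5,156),(203,313))]
for a,b in P: print(tri([ray("scene",a),ray("side",b)]))
print("box corners",[plane("scene",u,45).round() for u in((141,147),(194,147),(124,208),(183,211))])
print("stand",[plane("scene",u,36).round() for u in((143,208),(172,210),(128,270),(160,277))])
c=r.get_calibration("wrist");o,d=ray("wrist",(c["cx"],c["cy"]));print(o,d,r.sense()["eef_pos"])
print("finger tips px",)
E
```

```text
scene [(array([22.3, 15.4]), [0, 0, 55, 46, 1129]), (array([61.5, 90.4]), [41, 66, 42, 51, 958]), (array([256., 161.]), [246, 150, 20, 17, 191]), (array([233.6, 204. ]), [224, 193, 20, 24, 360]), (array([329.3, 220.7]), [317, 209, 24, 25, 393]), (array([279.3, 227.3]), [269, 215, 23, 26, 406]), (array([186.6, 311.5]), [167, 295, 34, 27, 313])]
side [(array([349.5,  15.1]), [290, 0, 153, 64, 1102]), (array([362.2,  67.4]), [355, 59, 14, 17, 144]), (array([501.8, 106. ]), [442, 59, 118, 90, 666]), (array([349.8,  86.1]), [339, 72, 22, 26, 275]), (array([389.9,  92.4]), [377, 77, 25, 28, 321]), (array([393.4, 130.6]), [334, 88, 98, 66, 562]), (array([384.5, 120.5]), [376, 112, 18, 17, 180]), (array([262.4, 200.8]), [250, 187, 26, 29, 525]), (array([296.1, 233.4]), [282, 218, 29, 32, 607]), (array([418.5, 267.6]), [405, 252, 35, 27, 312]), (array([295.4, 287.3]), [278, 270, 34, 37, 716]), (array([205.5, 322.5]), [190, 314, 30, 19, 203]), (array([509.7, 381. ]), [503, 374, 15, 15, 169])]
(array([ 507.68436128, -130.3547363 ,   22.23813194]), np.float64(0.08963866671330137))
(array([573.22487315, -15.76797061,  23.30068107]), np.float64(0.2623771430982427))
(array([549.51246352,  98.26792221,  24.83609593]), np.float64(0.6924747374553866))
(array([ 585.50573304, -304.57252501,   71.55521188]), np.float64(0.29922684429994156))
(array([330.42483267, -96.57132921,  19.87563375]), np.float64(0.26440127248365425))
box corners [array([ 332., -403.,   45.]), array([ 328., -260.,   45.]), array([ 546., -380.,   45.]), array([ 549., -240.,   45.])]
stand [array([ 537., -341.,   36.]), array([ 540., -270.,   36.]), array([ 704., -323.,   36.]), array([ 717., -252.,   36.])]
[137.49686392 614.34762525 372.78265813] [ 0.2657711  -0.09233777 -0.9596038 ] [205.2553555  589.95473058 238.72051697]
finger tips px
```

>>> carry_out --targets '[{"dp": [-531,-461,-61],"yaw": 70.8},{"dp": [-531,-461,-61],"yaw": 70.8},{"dp": [-531,-461,-61],"yaw": 70.8},{"dp": [-531,-461,-61],"yaw": 70.8},{"dp": [-531,-461,-61],"yaw": 70.8},{"dp": [-531,-461,-61],"yaw": 70.8},{"dp": [-531,-461,-61],"yaw": 70.8},{"dp": [-531,-461,-61],"yaw": 70.8},{"dp": [-531,-461,-61],"yaw": 70.8},{"dp": [-531,-461,-61],"yaw": 70.8},{"dp": [-531,-461,-61],"yaw": 70.8},{"dp": [-531,-461,-61],"yaw": 70.8}]' --fingers 0 --grip_force 20

```text
clock: 1.65
eef_pos: [556.6, -22.5, 300.3]
tcp_rot: [3.141, 0.001, 1.568]
contact_force: [0.0, 0.5, -0.2]
opening: 0.501
grasp_force: 0.0
```

```bash
cat >> h.py <<'E'
import pickle
def snap(tag,n="wrist"):
    c=r.get_calibration(n); im=r.grab_frame(n); cv2.imwrite(f"pics/{tag}.png",im[:,:,::-1]); pickle.dump(c,open(f"pics/{tag}.pkl","wb")); return im,c
def load(tag): return cv2.imread(f"pics/{tag}.png"),pickle.load(open(f"pics/{tag}.pkl","rb"))
E
python3 -c "
from h import *
snap('w1')"
```

>>> carry_out --targets '[{"dp": [-60,0,0]},{"dp": [-120,0,0]},{"dp": [-150,0,0]},{"dp": [-150,0,0]}]'

```text
schema error: expected keys dp, yaw
```

```bash
python3 -c "
from h import *
print(r.sense()['eef_pos'],np.abs(r.sense()['qvel']).max())
snap('w2')"
```

```text
[556.88828052 -22.69523797 300.22958063] 0.05880177091068981
```

>>> carry_out --targets '[{"dp": [-60,-20,0]},{"dp": [-120,-40,0]},{"dp": [-180,-60,0]},{"dp": [-180,-60,0]},{"dp": [-180,-60,0]}]'

```text
schema error: expected keys dp, yaw
```

```bash
python3 -c "
from h import *
print(r.sense()['eef_pos'],np.abs(r.sense()['qvel']).max())
snap('w3')
a=[load(t)[0] for t in('w1','w2','w3')]
cv2.imwrite('pics/m.png',np.vstack([np.hstack([a[0][60:360,80:480],a[1][60:360,80:480]]),np.hstack([a[2][60:360,80:480],a[2][60:360,80:480]*0])]))"
```

```text
[555.82975792 -20.87221896 299.95214494] 0.04723374337183051
```

View pics/m.png

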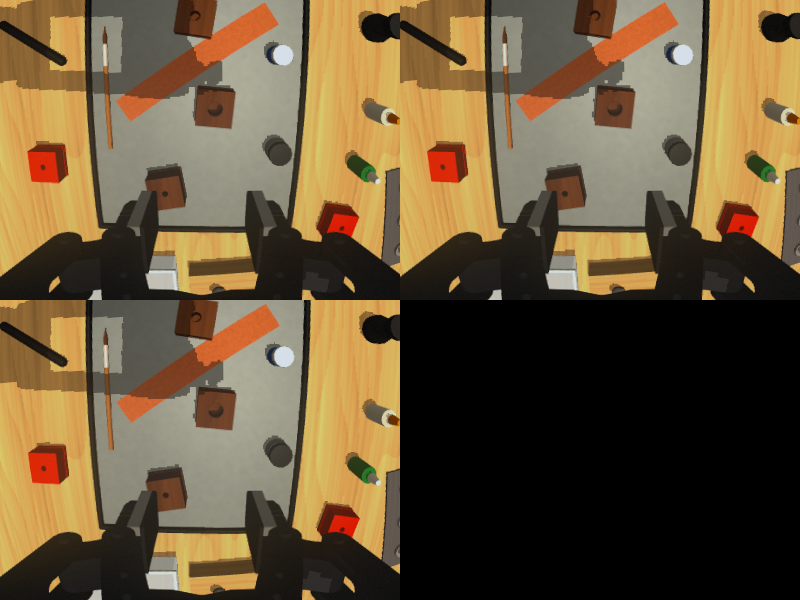

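All three plinths are visible: P1 at about (246,254) with a tiny socket, P2 at (294,168) with a wide one, and P3 at (276,75) with a medium one. Rows need a yaw key, so the moves were refused. I'll resend them.

>>> carry_out --targets '[{"dp": [-60,0,0],"yaw": 0},{"dp": [-120,0,0],"yaw": 0},{"dp": [-140,0,0],"yaw": 0},{"dp": [-140,0,0],"yaw": 0},{"dp": [-140,0,0],"yaw": 0}]'

```text
clock: 2.42
eef_pos: [555.3, -157.7, 300.2]
tcp_rot: [-3.141, -0.001, 1.572]
contact_force: [-0.3, 1.0, -0.4]
opening: 0.497
grasp_force: 0.0
```

```bash
python3 -c "
from h import *
print(r.sense()['eef_pos'],np.abs(r.sense()['qvel']).max())
snap('w2')"
```

```text
[ 555.2992052  -157.71233114  300.19357385] 0.005330636084055986
```

>>> carry_out --targets '[{"dp": [-60,-20,0],"yaw": 0},{"dp": [-120,-40,0],"yaw": 0},{"dp": [-180,-60,0],"yaw": 0},{"dp": [-200,-60,0],"yaw": 0},{"dp": [-200,-60,0],"yaw": 0},{"dp": [-200,-60,0],"yaw": 0}]'

```text
clock: 3.22
eef_pos: [496.2, -357.9, 300.1]
tcp_rot: [-3.141, -0.001, 1.572]
contact_force: [-0.0, -0.1, 0.2]
opening: 0.499
grasp_force: 0.0
```

```bash
python3 -c "
from h import *
print(r.sense()['eef_pos'],np.abs(r.sense()['qvel']).max())
snap('w3')
a=[load(t)[0] for t in('w2','w3')]
cv2.imwrite('pics/m2.png',np.hstack([a[0][:,80:480],a[1][:,80:480]]))"
```

```text
[ 496.15996477 -357.89351771  300.13796724] 0.0071487710610986755
```

View pics/m2.png

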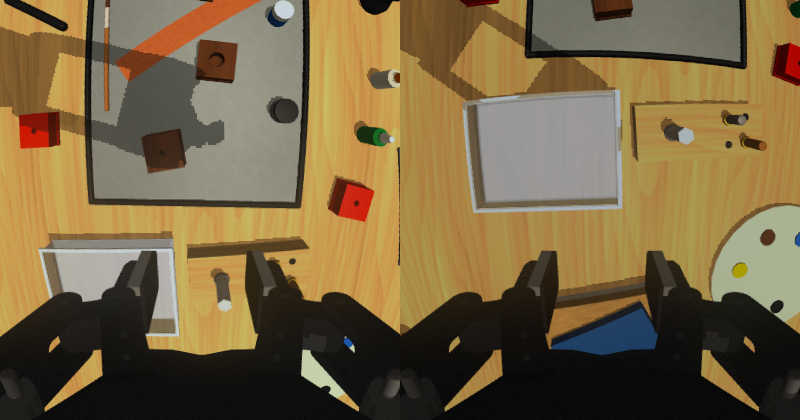

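In w2 (crop, add 80 to x), P2's top is at about (216,60), P1 at (162,150) and the gauge top at (224,305). In w3 (right half), the box rim is about (463..622, 90..212) and the gauge's hexagonal top is at (685,135).

```bash
cat >> h.py <<'E'
def tops(im,cen,half=32):
    """top face by Otsu on red inside brown mask; returns rect of top, and hole centroid"""
    x0,y0=int(cen[0])-half,max(0,int(cen[1])-half); w=im[y0:int(cen[1])+half,x0:x0+2*half].astype(int)
    B,G,R=w[...,0],w[...,1],w[...,2]; m=((R>1.45*G)&(R<150)&(R>20)).astype(np.uint8)
    t,_=cv2.threshold(R[m>0].astype(np.uint8),0,255,cv2.THRESH_OTSU)
    top=((R>t)&(m>0)).astype(np.uint8)
    top=cv2.morphologyEx(top,cv2.MORPH_OPEN,np.ones((3,3)))
    cs,_=cv2.findContours(top,cv2.RETR_EXTERNAL,cv2.CHAIN_APPROX_NONE); c=max(cs,key=cv2.contourArea)
    rc=cv2.minAreaRect(c.astype(np.float32)); ins=cv2.drawContours(np.zeros_like(top),[cv2.convexHull(c)],-1,1,-1)
    ins=cv2.erode(ins,np.ones((7,7))); hole=(ins>0)&(R<t); ys,xs=np.nonzero(hole)
    hc=(xs.mean()+x0,ys.mean()+y0) if len(xs) else None
    return (np.array(rc[0])+[x0,y0],rc[1],rc[2],t,hc,len(xs),cv2.boxPoints(rc)+[x0,y0])
E
python3 - <<'E'
from h import *
I={t:load(t) for t in("w1","w2","w3")}
S={}
for t,nm,c in(("w1","P1",(246,254)),("w1","P2",(294,168)),("w1","P3",(276,75)),("w2","P2",(296,60)),("w2","P1",(242,150))):
    o=tops(I[t][0],c); S[t,nm]=o; print(t,nm,o[0].round(1),np.round(o[1],1),round(o[2]),o[3],np.round(o[4],1) if o[4] else 0,o[5], plane("wrist",o[0],40,I[t][1]).round(1))
    q=[plane("wrist",p,40,I[t][1])[:2] for p in o[6]]; print("  sides",[np.linalg.norm(q[i]-q[i-1]).round(1) for i in range(4)],[np.degrees(np.arctan2(*(q[i]-q[i-1])[::-1])).round(1) for i in range(4)])
for nm in("P1","P2"): print(nm,tri([ray("wrist",S[t,nm][0],I[t][1]) for t in("w1","w2")]))
for t,c in(("w2",(304,305)),("w3",(365,135))):
    im=I[t][0][c[1]-15:c[1]+15,c[0]-15:c[0]+15].astype(int); m=(im.min(2)>165); b=blobs(m,20,400); print(t,b,im.min(2).max())
    for q in b: S[t]=q[0]+np.array([c[0]-15,c[1]-15])
    print(S[t])
print(tri([ray("wrist",S[t],I[t][1]) for t in("w2","w3")]))
im=I["w3"][0].astype(int); m=(im.min(2)>185)[60:240,130:320].astype(np.uint8)
cs,_=cv2.findContours(m,0,2); c=max(cs,key=cv2.contourArea); h=cv2.approxPolyDP(cv2.convexHull(c),6,True)[:,0]+[130,60]
for p in h: print("box",p,plane("wrist",p.astype(float),45,I["w3"][1]).round(1))
E
```

```text
w1 P1 [246.9 252.9] [30.7 29.1] 81 95.0 [243.8 253.3] 35 [ 510.5 -128.    40. ]
  sides [np.float64(45.1), np.float64(38.8), np.float64(44.4), np.float64(40.3)] [np.float64(95.4), np.float64(10.3), np.float64(-82.8), np.float64(-168.9)]
w1 P2 [294.4 168.3] [36.9 36.1] 6 87.0 [295.8 170.8] 103 [572.7 -15.1  40. ]
  sides [np.float64(46.0), np.float64(45.0), np.float64(44.9), np.float64(45.2)] [np.float64(174.1), np.float64(84.0), np.float64(-5.6), np.float64(-94.7)]
w1 P3 [282.   76.6] [25.  37.9] 5 82.0 [276.3  73.7] 44 [557.7  96.9  40. ]
  sides [np.float64(29.8), np.float64(46.7), np.float64(29.8), np.float64(46.7)] [np.float64(175.1), np.float64(85.4), np.float64(-4.9), np.float64(-94.5)]
w2 P2 [296.3  59.1] [38.1 36.4] 6 69.0 [297.8  56.7] 84 [572.6 -16.2  40. ]
  sides [np.float64(45.4), np.float64(45.7), np.float64(45.5), np.float64(45.8)] [np.float64(174.1), np.float64(84.1), np.float64(-5.7), np.float64(-96.1)]
w2 P1 [233.  169.5] [ 3. 10.] 90 77.0 0 0 [ 495.4 -151.2   40. ]
  sides [np.float64(3.8), np.float64(12.5), np.float64(3.8), np.float64(12.5)] [np.float64(88.2), np.float64(-0.6), np.float64(-91.5), np.float64(179.4)]
P1 (array([ 493.45588603, -161.695707  ,  -30.81665262]), np.float64(8.769762946999762))
P2 (array([572.79302587, -15.64433095,  36.92614699]), np.float64(0.013128256753849193))
w2 [(array([15.4, 15.2]), [9, 10, 13, 11, 97])] 198
[304.4 305.2]
w3 [(array([15.7, 15.7]), [9, 8, 15, 16, 166])] 170
[365.7 135.7]
(array([ 583.18905033, -304.29402676,  102.8699928 ]), np.float64(0.07437966173900719))Traceback (most recent call last):
  File "<stdin>", line 14, in <module>
ValueError: max() iterable argument is empty
```

>>> carry_out --targets '[{"dp": [20,40,40],"yaw": -3},{"dp": [40,75,80],"yaw": -6},{"dp": [53.6,87,120],"yaw": -6},{"dp": [53.6,87,160],"yaw": -6},{"dp": [53.6,87,200],"yaw": -6},{"dp": [53.6,87,225],"yaw": -6},{"dp": [53.6,87,235],"yaw": -6},{"dp": [53.6,87,235],"yaw": -6}]'

```text
clock: 4.28
eef_pos: [582.7, -305.1, 65.3]
tcp_rot: [-3.141, -0.0, 1.677]
contact_force: [0.9, -0.1, -0.4]
opening: 0.498
grasp_force: 0.0
```

```bash
python3 - <<'E'
from h import *
im,c=snap('w4'); cv2.imwrite('pics/m3.png',im[:,:,::-1][100:400,150:450])
# meanwhile box corners & P1,P3 from stored pictures
I={t:load(t) for t in("w1","w2","w3")}
im=I["w3"][0]; print("rim vals",[im[y,x].tolist() for x,y in((225,92),(225,210),(146,150),(300,150),(225,150),(310,150))])
for t,b in(("w2",(242,150)),("w1",(276,75))): print(I[t][0][b[1]-22:b[1]+23:4,b[0]-24:b[0]+25:4,2])
E
```

```text
rim vals [[52, 90, 119], [165, 169, 168], [174, 176, 168], [109, 137, 148], [152, 153, 154], [75, 144, 171]]
[[ 81  80  81  79  81  80  81  81  80  79  73  81  83]
 [ 80  81  78  80  79  60  48  43  63  60  42  81  83]
 [ 80  67  50  56  55  58  65  60  62  61  52  80  84]
 [ 80  58  52  56  57  56  64  62  63  61  61  59  84]
 [ 80  65  53  58  55  58  65  63  64  62  59  48  83]
 [ 80  79  52  57  56  61  61  62  64  63  62  48  83]
 [ 80  77  54  57  57  58  42  63  64  64  61  42 148]
 [138  81  56  55  58  63  64  65  64  64  63  48 145]
 [137 136  57  57  58  63  65  69  63  64  62  76 139]
 [136 138  88  56  61  60  64  68  64  65  65 103 137]
 [136 136 133  86  97  79  82  85  84  97 123 141 148]
 [135 135 135  96 116 131 142 142 143 143 144 146 148]]
[[152 152 152 153 155 153 154 157 158 157 158 157 157]
 [ 90  89  55  75 106 104 109 146 161 160 158 158 159]
 [ 90  90  62  61  63  60 101 104 100 104 106 115 160]
 [ 90  89  64  60  63  60 105 103  98 109 105 109 161]
 [ 89  79  63  58  64  59 107 103  98 110 107 130 161]
 [ 91  71  62  60  64  29  61  92 100 111 110 165 164]
 [ 91  64  63  61  62 106 101  83 102 111 112 165 168]
 [ 92  63  61  63  61 103 106 105 104 111 113 167 166]
 [ 92  62  61  63  60 106 109 102 108 110 115 167 167]
 [ 91  62  61  65  59 109 107 102 112 110 111 169 191]
 [ 91  41  41  41  47 111 108 102 113 112 152 210 210]
 [ 92  92  94  95 168 168 138  99  76  49 202 215 213]]
```

View pics/m3.png

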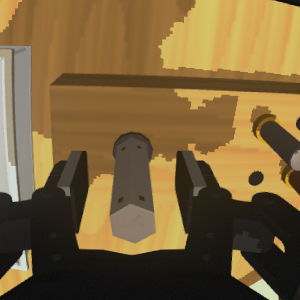

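>>> carry_out --targets '[{"dp": [0,0,0],"yaw": 0},{"dp": [0,0,0],"yaw": 0},{"dp": [0,0,0],"yaw": 0},{"dp": [0,0,0],"yaw": 0}]' --fingers -1 --grip_force 30

```text
clock: 4.82
eef_pos: [583.3, -306.4, 66.7]
tcp_rot: [3.14, 0.001, 1.676]
contact_force: [0.2, 1.3, 5.4]
opening: 0.188
grasp_force: 29.4
```

>>> carry_out --targets '[{"dp": [0,0,-8],"yaw": 0},{"dp": [0,0,-40],"yaw": 0},{"dp": [0,0,-85],"yaw": 0},{"dp": [0,0,-110],"yaw": 0},{"dp": [0,0,-110],"yaw": 0}]'

```text
clock: 5.45
eef_pos: [583.6, -306.7, 177.9]
tcp_rot: [3.138, 0.003, 1.676]
contact_force: [0.2, -0.0, -0.6]
opening: 0.187
grasp_force: 29.8
```

```bash
python3 - <<'E'
from h import *
s=r.sense();print(s["eef_pos"],s["tcp_rot"],s["contact_force"])
im,c=snap('w5'); snap('sc5','scene'); snap('si5','side')
p=s["eef_pos"]
for dz in(-61-11+22,0,40): print(dz,proj("wrist",p+[0,0,dz],c).round(), proj("scene",p+[0,0,dz]).round(),proj("side",p+[0,0,dz]).round())
a=cv2.resize(im[180:380,200:360,::-1],None,fx=2.5,fy=2.5,interpolation=0)
u=proj("side",p+[0,0,-20]).astype(int); b=load('si5')[0]; b=cv2.resize(b[max(0,u[1]-50):u[1]+50,u[0]-40:u[0]+40],(400,500),interpolation=0)
print(u); cv2.imwrite('pics/m4.png',np.hstack([a,b]))
E
```

```text
[ 583.61027141 -306.69781454  177.89200272] [3.13797350e+00 2.50461495e-03 1.67565048e+00] [ 0.18710288 -0.0328085  -0.57797579]
-50 [281. 237.] [139. 197.] [392. 321.]
0 [281. 276.] [132. 181.] [399. 306.]
40 [282. 329.] [125. 166.] [404. 293.]
[396 312]
```

View pics/m4.png

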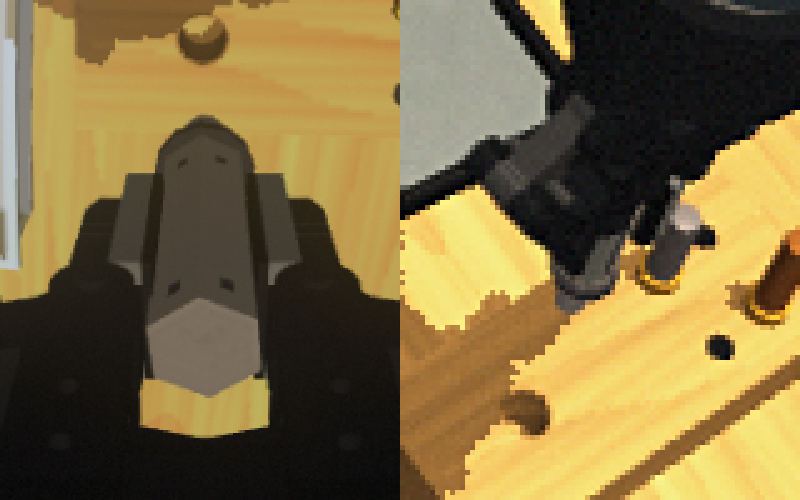

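>>> carry_out --targets '[{"dp": [50,-20,10],"yaw": 0},{"dp": [100,-40,30],"yaw": 0},{"dp": [150,-59,50],"yaw": 0},{"dp": [154,-60,58],"yaw": 0},{"dp": [154,-60,58],"yaw": 0},{"dp": [154,-60,58],"yaw": 0}]'

```text
clock: 6.35
eef_pos: [507.6, -160.0, 117.4]
tcp_rot: [3.141, 0.0, 1.675]
contact_force: [0.7, -0.4, -0.9]
opening: 0.187
grasp_force: 29.8
```

```bash
python3 - <<'E'
from h import *
s=r.sense();p=s["eef_pos"];print(p,s["tcp_rot"])
im,c=snap('w6')
print(proj("wrist",p+[0,0,-52],c),proj("wrist",[508,-130,40],c))
I5,c5=load('w5'); p5=np.array([583.61,-306.70,177.89]); g=plane("wrist",(281.6,319),p5[2]+38,c5)-p5; print("gauge top off world",g)
cv2.imwrite('pics/m5.png',cv2.resize(im[100:300,180:380,::-1],None,fx=3,fy=3,interpolation=0))
E
```

```text
[ 507.61776939 -160.0338445   117.40017889] [3.14088959e+00 4.65406194e-04 1.67530014e+00]
[281.36620031 235.86039728] [286.62890803 179.7779655 ]
gauge top off world [-0.40498312  2.91457606 38.        ]
```

View pics/m5.png

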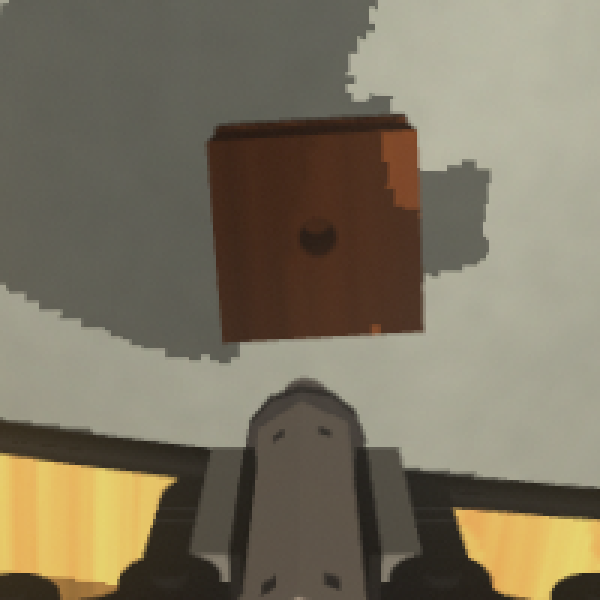

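Close view of P1: tiny socket at crop (318,236), i.e. pixel (286,178.7). Top corners are at crop (208,142), (416,128), (424,331), (222,341). The gauge tip's front edge is at crop (305,380).

```bash
cat >> h.py <<'E'
def tool(p,yaw,w):
    """world target w -> dp in tool axes from pose p,yaw"""
    d=np.asarray(w)-p; return np.array([d[0]*np.cos(yaw)+d[1]*np.sin(yaw),d[0]*np.sin(yaw)-d[1]*np.cos(yaw),-d[2]])
E
python3 - <<'E'
from h import *
p=np.array([507.62,-160.03,117.4]);yaw=1.6753;_,c=load('w6')
f=lambda u,v:plane("wrist",(180+u/3,100+v/3),40,c)
h=f(318,236); q=np.array([f(*a) for a in((208,142),(416,128),(424,331),(222,341))]);print("hole",h,"centre",q.mean(0))
print([ (np.linalg.norm(q[i]-q[i-1]).round(1),np.degrees(np.arctan2(*(q[i]-q[i-1])[1::-1])).round(1)) for i in range(4)])
x=np.array([np.cos(yaw),np.sin(yaw),0])
for off in(0,2.4,2.9):
  print(off,"tip px",(proj("wrist",p+x*(off+3.6)+[0,0,-52.7],c)-[180,100])*3,"collar",(proj("wrist",p+x*(off+11)+[0,0,-26.7-4],c)-[180,100])*3)
print("dp",tool(p+x*2.7,yaw,h))
E
```

```text
hole [ 507.50486068 -129.29675849   40.        ] centre [ 507.4691572  -129.58144388   40.        ]
[(np.float64(45.3), np.float64(98.8)), (np.float64(45.3), np.float64(9.9)), (np.float64(46.1), np.float64(-80.3)), (np.float64(46.0), np.float64(-171.1))]
0 tip px [304.10806532 389.87093654] collar [304.23959616 393.5356048 ]
2.4 tip px [304.10825709 378.78415374] collar [304.24039968 380.99567898]
2.9 tip px [304.10829543 376.46298057] collar [304.24056382 378.3684455 ]
dp [27.87758564  3.09138274 77.4       ]
```

>>> carry_out --targets '[{"dp": [20,3,0],"yaw": 0},{"dp": [28,3,10],"yaw": 0},{"dp": [28,3,17],"yaw": 0},{"dp": [28,3,20],"yaw": 0},{"dp": [28,3,21],"yaw": 0},{"dp": [28,3,22],"yaw": 0},{"dp": [28,3,23],"yaw": 0}]'

```text
clock: 7.28
eef_pos: [506.9, -131.1, 94.4]
tcp_rot: [3.141, 0.0, 1.676]
contact_force: [0.1, 0.2, -0.7]
opening: 0.181
grasp_force: 29.8
```

>>> carry_out --targets '[{"dp": [0,0,0.5],"yaw": 0},{"dp": [0,0,1],"yaw": 0},{"dp": [0,0,1.5],"yaw": 0}]'

```text
clock: 7.65
eef_pos: [506.8, -131.0, 92.8]
tcp_rot: [3.142, 0.0, 1.676]
contact_force: [-0.4, -0.0, -1.2]
opening: 0.187
grasp_force: 29.8
```

>>> carry_out --targets '[{"dp": [-0.8,0.8,0],"yaw": 0},{"dp": [-0.8,0.8,0.5],"yaw": 0},{"dp": [-0.8,0.8,1],"yaw": 0}]'

```text
clock: 8.02
eef_pos: [507.7, -131.7, 91.9]
tcp_rot: [3.141, 0.0, 1.676]
contact_force: [-1.0, 0.1, 3.1]
opening: 0.183
grasp_force: 30.2
```

>>> carry_out --targets '[{"dp": [0,0,0.5],"yaw": 0},{"dp": [0,0,1],"yaw": 0},{"dp": [0,0,1],"yaw": 0}]'

```text
clock: 8.4
eef_pos: [507.9, -131.7, 91.6]
tcp_rot: [3.141, 0.0, 1.676]
contact_force: [-2.5, 1.0, 10.1]
opening: 0.185
grasp_force: 30.9
```

>>> carry_out --targets '[{"dp": [0,0,-10],"yaw": 0},{"dp": [0,0,-25],"yaw": 0},{"dp": [40,40,-25],"yaw": 0},{"dp": [78,74,-25],"yaw": 0},{"dp": [78,74,-25],"yaw": 0},{"dp": [78,74,-25],"yaw": 0}]'

```text
clock: 9.15
eef_pos: [572.7, -46.3, 116.1]
tcp_rot: [-3.141, 0.0, 1.677]
contact_force: [-1.2, -0.3, -1.0]
opening: 0.186
grasp_force: 29.8
```

```bash
cat >> h.py <<'E'
def look(tag,guess,pl=40,off=2.6):
    s=r.sense();p=s["eef_pos"];yaw=s["tcp_rot"][2]; im,c=snap(tag); u=proj("wrist",guess,c)
    o=tops(im[:,:,::-1],u,50); q=np.array([plane("wrist",a,pl,c) for a in o[6]]); h=plane("wrist",o[4],pl,c) if o[4] else None
    print(p,yaw,"rect centre",q.mean(0).round(1),"hole",h if h is None else h.round(1),o[5],"sides",[(np.linalg.norm(q[i]-q[i-1]).round(1),np.degrees(np.arctan2(*(q[i]-q[i-1])[1::-1])).round(1)) for i in range(2)])
    x=np.array([np.cos(yaw),np.sin(yaw),0]); print("dp rect",tool(p+off*x,yaw,q.mean(0)).round(1), "px",u)
E
python3 - <<'E'
from h import *
look('w7',[572.7,-15.6,40])
# self-check on w6
im,c=load('w6'); o=tops(im,proj("wrist",[507.5,-129.5,40],c),50); print(plane("wrist",o[0],40,c),o[1],plane("wrist",o[4],40,c))
E
```

```text
[572.65820755 -46.31839379 116.11433764] 1.676716974057498 rect centre [590.3  -1.3  40. ] hole None 0 sides [(np.float64(13.9), np.float64(175.1)), (np.float64(13.4), np.float64(85.6))]
dp rect [40.3 22.3 76.1] px [286.40492108 179.14334652]Traceback (most recent call last):
  File "<stdin>", line 4, in <module>
  File "h.py", line 11, in plane
    o,d=ray(n,uv,c); return o+d*(z-o[2])/d[2]
        ~~~^^^^^^^^
  File "h.py", line 5, in ray
    x=(uv[0]-c["cx"])/c["fx"]; y=(uv[1]-c["cy"])/c["fy"]
       ~~^^^
TypeError: 'NoneType' object is not subscriptable
```

```bash
cat >> h.py <<'E'
def sil(im,c,guess,half=50,zt=40,zb=4):
    u=proj("wrist",guess,c).astype(int); x0,y0=max(0,u[0]-half),max(0,u[1]-half); w=im[y0:u[1]+half,x0:u[0]+half].astype(int); G,R=w[...,1],w[...,2]
    m=((R>1.5*G)&(w[...,0]*1.15<G+6)).astype(np.uint8); m=cv2.morphologyEx(m,cv2.MORPH_OPEN,np.ones((5,5)))
    n,l,s,ce=cv2.connectedComponentsWithStats(m); k=l[u[1]-y0-12:u[1]-y0+12,u[0]-x0-12:u[0]-x0+12]; k=np.bincount(k[k>0]).argmax()
    cn=max(cv2.findContours((l==k).astype(np.uint8),0,1)[0],key=cv2.contourArea)
    b=cv2.boxPoints(cv2.minAreaRect(cn.astype(np.float32)))+[x0,y0]; b=b[np.argsort(b[:,1])]  # two upper px = towards camera side
    q=np.array([plane("wrist",a,z,c) for a,z in zip(b,(zb,zb,zt,zt))])
    far=q[2:,:2]; e=far[1]-far[0]; L=np.linalg.norm(e); e/=L; nrm=np.array([-e[1],e[0]]); nrm*=np.sign(nrm[1])
    print("area",s[k,4],"mean",q[:,:2].mean(0).round(1),"far+23",(far.mean(0)+23*nrm).round(1),"far len",L.round(1),"yaw",(np.degrees(np.arctan2(e[1],e[0]))%90).round(1))
    hs=w[u[1]-y0-14:u[1]-y0+14,u[0]-x0-14:u[0]-x0+14,2]; hm=hs<0.72*np.median(hs); ys,xs=np.nonzero(hm)
    if len(xs): print("  dark",len(xs),plane("wrist",(xs.mean()+u[0]-14,ys.mean()+u[1]-14),zt,c)[:2].round(1), "bbox mid",plane("wrist",((xs.min()+xs.max())/2+u[0]-14,(ys.min()+ys.max())/2+u[1]-14),zt,c)[:2].round(1),np.ptp(xs)+1,np.ptp(ys)+1)
E
python3 - <<'E'
from h import *
sil(*load('w6'),[507.5,-129.5,40])
sil(*load('w7'),[572.7,-15.6,40])
sil(*load('w1'),[550,97,40])
E
```

```text
area 3851 mean [ 507.4 -130.6] far+23 [ 507.1 -129. ] far len 46.7 yaw 9.0
  dark 75 [ 507.1 -130.2] bbox mid [ 507.3 -130.2] 12 9
area 2770 mean [573.8 -13.1] far+23 [573.6  -9.8] far len 46.8 yaw 81.5
  dark 159 [573.3 -19.5] bbox mid [573.  -18.2] 26 17
area 3197 mean [567.2  78.5] far+23 [563.7  55. ] far len 86.6 yaw 81.7
  dark 322 [539.8 100.2] bbox mid [544.1  98.3] 20 28
```

>>> carry_out --targets '[{"dp": [20,2,0],"yaw": 0},{"dp": [27.5,3.5,8],"yaw": 0},{"dp": [27.5,3.5,15],"yaw": 0},{"dp": [27.5,3.5,20],"yaw": 0},{"dp": [27.5,3.5,20],"yaw": 0},{"dp": [27.5,3.5,20],"yaw": 0}]'

```text
clock: 9.95
eef_pos: [573.7, -18.9, 95.8]
tcp_rot: [3.142, 0.0, 1.675]
contact_force: [-0.1, -0.2, -0.5]
opening: 0.184
grasp_force: 29.8
```

```bash
python3 - <<'E'
from h import *
for i in range(3):
    s=r.sense(); p=s["eef_pos"];y=s["tcp_rot"][2]
    print(p,y,tool(p+2.6*np.array([np.cos(y),np.sin(y),0]),y,[572.8,-15.7,91.8])); snap('t%d'%i)
E
```

```text
[573.7095138  -18.88060134  95.79343011] 1.6754810782298137 [ 0.65822772 -0.57218207  3.99343011]
[573.79952987 -18.82093977  95.92350487] 1.6755550728851802 [ 0.60834829 -0.6677022   4.12350487]
[573.78033238 -18.81458231  95.96740102] 1.6755916704591427 [ 0.60004202 -0.64915763  4.16740102]
```

>>> carry_out --targets '[{"dp": [0.5,-0.6,2],"yaw": 0},{"dp": [0.5,-0.6,4],"yaw": 0},{"dp": [0.5,-0.6,5],"yaw": 0},{"dp": [0.5,-0.6,6],"yaw": 0}]'

```text
clock: 10.6
eef_pos: [573.0, -18.2, 89.7]
tcp_rot: [-3.142, -0.0, 1.676]
contact_force: [0.1, -1.6, -0.6]
opening: 0.19
grasp_force: 29.8
```

>>> carry_out --targets '[{"dp": [0,0,2],"yaw": 0},{"dp": [0,0,4],"yaw": 0},{"dp": [0,0,6],"yaw": 0},{"dp": [0,0,7.5],"yaw": 0},{"dp": [0,0,8.5],"yaw": 0}]'

```text
clock: 11.22
eef_pos: [572.9, -18.2, 81.2]
tcp_rot: [-3.141, -0.0, 1.676]
contact_force: [-0.6, -0.7, -0.8]
opening: 0.185
grasp_force: 29.8
```

>>> carry_out --targets '[{"dp": [0,0,1],"yaw": 0},{"dp": [0,0,1.7],"yaw": 0},{"dp": [0,0,2.2],"yaw": 0},{"dp": [0,0,2.6],"yaw": 0}]'

```text
clock: 11.72
eef_pos: [573.0, -18.2, 78.7]
tcp_rot: [3.141, -0.0, 1.676]
contact_force: [0.4, -1.1, -0.8]
opening: 0.188
grasp_force: 29.8
```

>>> carry_out --targets '[{"dp": [0,0,1.5],"yaw": 0},{"dp": [0,0,3],"yaw": 0},{"dp": [0,0,4.5],"yaw": 0},{"dp": [0,0,6],"yaw": 0},{"dp": [0,0,7.5],"yaw": 0}]'

```text
clock: 12.35
eef_pos: [573.0, -18.2, 71.1]
tcp_rot: [3.142, -0.0, 1.676]
contact_force: [0.2, -0.9, -0.4]
opening: 0.187
grasp_force: 29.8
```

>>> carry_out --targets '[{"dp": [0,0,-10],"yaw": 0},{"dp": [0,0,-25],"yaw": 0},{"dp": [0,0,-42],"yaw": 0},{"dp": [40,-6,-45],"yaw": 0},{"dp": [80,-13,-45],"yaw": 0},{"dp": [85,-14,-45],"yaw": 0},{"dp": [85,-14,-45],"yaw": 0}]'

```text
clock: 13.22
eef_pos: [550.6, 65.0, 117.1]
tcp_rot: [3.14, 0.0, 1.677]
contact_force: [-1.1, -0.7, -1.0]
opening: 0.183
grasp_force: 29.8
```

```bash
python3 - <<'E'
from h import *
s=r.sense();print(s["eef_pos"],s["tcp_rot"])
im,c=snap('w8'); print(proj("wrist",[550,97.5,40],c)); sil(im[:,:,::-1],c,[550,97.5,40])
cv2.imwrite('pics/m6.png',cv2.resize(im[100:300,180:380,::-1],None,fx=3,fy=3,interpolation=0))
E
```

```text
[550.59176141  64.95296462 117.08939089] [3.14032147e+00 2.43387500e-04 1.67693477e+00]
[285.59588196 176.07070634]
area 6205 mean [553.6  94.2] far+23 [554.1  86.7] far len 61.6 yaw 6.0
  dark 69 [549.   96.7] bbox mid [549.3  97.1] 18 10
```

View pics/m6.png

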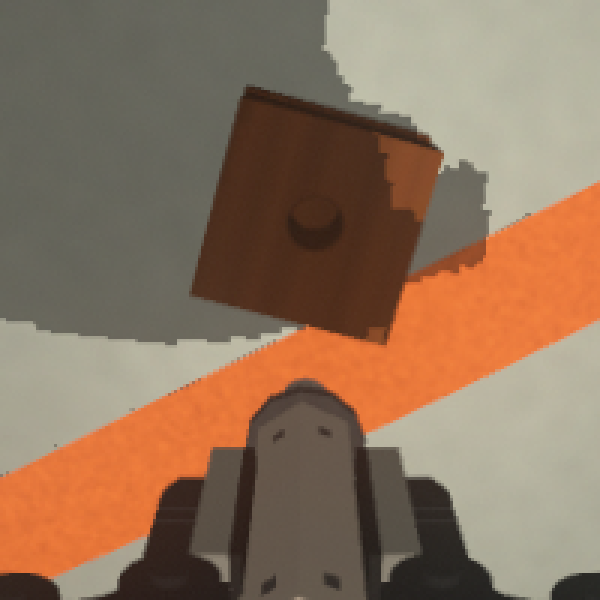

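P3: its medium socket is at crop (315,222), i.e. pixel (285,174), and the gauge is still held straight.

>>> carry_out --targets '[{"dp": [20,2,0],"yaw": 0},{"dp": [31,2.6,8],"yaw": 0},{"dp": [31,2.6,15],"yaw": 0},{"dp": [31,2.6,20.5],"yaw": 0},{"dp": [31,2.6,21],"yaw": 0},{"dp": [31,2.6,21],"yaw": 0}]'

```text
clock: 14.02
eef_pos: [549.5, 95.7, 95.1]
tcp_rot: [-3.141, 0.0, 1.676]
contact_force: [0.1, -0.2, -0.4]
opening: 0.189
grasp_force: 29.8
```

```bash
python3 - <<'E'
from h import *
_,c=load('w8'); h=plane("wrist",(285,174.1),40,c); q=np.array([plane("wrist",(180+u/3,100+v/3),40,c) for u,v in((243,99),(442,151),(386,345),(190,294))]); print(h,q.mean(0)); h=(h+q.mean(0))/2
s=r.sense(); p=s["eef_pos"];y=s["tcp_rot"][2]
print(p,y,tool(p+2.6*np.array([np.cos(y),np.sin(y),0]),y,[h[0],h[1],91.8]))
E
```

```text
[549.46563511  98.77416032  40.        ] [549.59091154  98.45137498  40.        ]
[549.49751766  95.70636405  95.11932659] 1.675567800360568 [0.28724988 0.33453841 3.31932659]
```

>>> carry_out --targets '[{"dp": [0.3,0.3,1.5],"yaw": 0},{"dp": [0.3,0.3,2.5],"yaw": 0},{"dp": [0.3,0.3,3.5],"yaw": 0},{"dp": [0.3,0.3,4.5],"yaw": 0},{"dp": [0.3,0.3,5],"yaw": 0}]'

```text
clock: 14.65
eef_pos: [549.7, 96.3, 90.1]
tcp_rot: [-3.142, 0.0, 1.676]
contact_force: [-0.7, 0.0, -0.2]
opening: 0.184
grasp_force: 29.8
```

>>> carry_out --targets '[{"dp": [0,0,1.5],"yaw": 0},{"dp": [0,0,3],"yaw": 0},{"dp": [0,0,4.5],"yaw": 0},{"dp": [0,0,6],"yaw": 0},{"dp": [0,0,7.5],"yaw": 0},{"dp": [0,0,9],"yaw": 0}]'

```text
clock: 15.4
eef_pos: [549.8, 96.3, 81.1]
tcp_rot: [3.142, 0.0, 1.676]
contact_force: [0.3, -0.2, -0.3]
opening: 0.186
grasp_force: 29.8
```

>>> carry_out --targets '[{"dp": [0,0,0.5],"yaw": 0},{"dp": [0,0,1],"yaw": 0},{"dp": [0,0,1.5],"yaw": 0}]'

```text
clock: 15.78
eef_pos: [549.9, 96.4, 80.4]
tcp_rot: [3.141, -0.0, 1.676]
contact_force: [-2.5, -0.4, 11.1]
opening: 0.186
grasp_force: 31.1
```

>>> carry_out --targets '[{"dp": [0,0,-0.7],"yaw": 0},{"dp": [0,0,-0.7],"yaw": 0}]'

```text
clock: 16.02
eef_pos: [549.9, 96.4, 80.6]
tcp_rot: [3.141, -0.0, 1.676]
contact_force: [-0.9, 0.1, 4.0]
opening: 0.185
grasp_force: 30.2
```

>>> carry_out --targets '[{"dp": [0,0,0],"yaw": 0},{"dp": [0,0,0],"yaw": 0},{"dp": [0,0,0],"yaw": 0},{"dp": [0,0,0],"yaw": 0}]' --fingers 0

```text
clock: 16.52
eef_pos: [549.7, 96.3, 80.3]
tcp_rot: [-3.141, 0.0, 1.676]
contact_force: [-0.1, -0.4, -0.7]
opening: 0.501
grasp_force: 0.0
```

>>> carry_out --targets '[{"dp": [0,0,-20],"yaw": 0},{"dp": [0,0,-60],"yaw": 0},{"dp": [0,0,-110],"yaw": 0},{"dp": [-50,10,-120],"yaw": 6},{"dp": [-105,7,-120],"yaw": 11.8},{"dp": [-143,7,-120],"yaw": 11.8},{"dp": [-143,7,-120],"yaw": 11.8},{"dp": [-143,7,-120],"yaw": 11.8}]' --fingers 0.6

```text
clock: 17.52
eef_pos: [571.5, -44.8, 200.2]
tcp_rot: [-3.141, -0.0, 1.469]
contact_force: [0.7, 0.0, -0.6]
opening: 0.798
grasp_force: 0.0
```

```bash
python3 - <<'E'
from h import *
s=r.sense();print(s["eef_pos"],s["tcp_rot"],s["opening"])
im,c=snap('w9'); bg=im[:,:,::-1]
o=tops(bg,proj("wrist",[572.7,-15.7,40],c),40)
q=np.array([plane("wrist",a,40,c) for a in o[6]]);print("otsu",q.mean(0),o[1],o[3])
sil(bg,c,[572.7,-15.7,40],45)
print("gauge base px",proj("wrist",[549.5,98.6,54],c),"top",proj("wrist",[549.5,98.6,118],c),"P2",proj("wrist",[572.7,-15.7,40],c),"P1",proj("wrist",[507.5,-129.5,40],c))
cv2.imwrite('pics/m7.png',cv2.resize(bg[0:300,150:420],None,fx=2,fy=2,interpolation=0))
E
```

```text
[571.50843975 -44.77691394 200.23084532] [-3.14118585e+00 -3.83161654e-04  1.46930589e+00] 0.7981165025750752
otsu [5.88639952e+02 1.10313750e-01 4.00000000e+01] (12.0, 19.0) 91.0
area 1193 mean [573.7  -6.9] far+23 [574.8   2.5] far len 44.0 yaw 84.2
  dark 40 [570.2 -20. ] bbox mid [572.2 -18.6] 18 11
gauge base px [238.94662365  38.80560056] top [226.88339547  17.87039641] P2 [279.7454426  162.84857364] P1 [228.4129659  279.30238768]
```

View pics/m7.png

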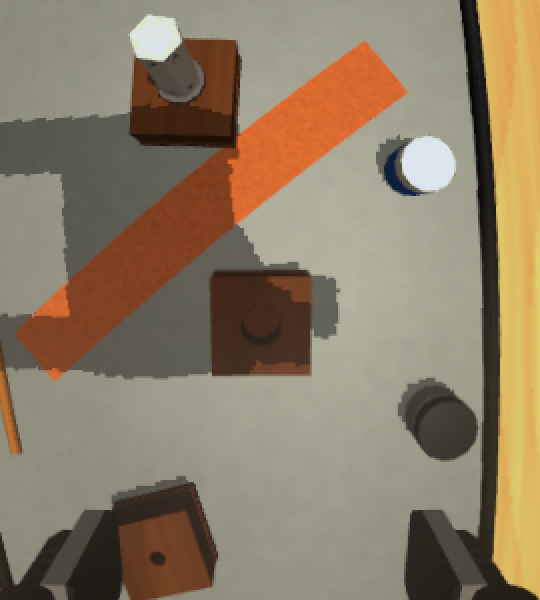

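The last view shows the gauge standing in P3. P2 is at crop (261,325) and aligned with the tool axes, and P1 is at (165,555). I'll grasp P2 now.

>>> carry_out --targets '[{"dp": [29,-1,20],"yaw": 0},{"dp": [29,-1,70],"yaw": 0},{"dp": [29,-1,115],"yaw": 0},{"dp": [29,-1,145],"yaw": 0},{"dp": [29,-1,165],"yaw": 0},{"dp": [29,-1,178],"yaw": 0},{"dp": [29,-1,183],"yaw": 0},{"dp": [29,-1,183],"yaw": 0}]'

```text
clock: 18.58
eef_pos: [573.8, -15.9, 17.6]
tcp_rot: [3.141, -0.0, 1.47]
contact_force: [0.0, -0.9, 0.7]
opening: 0.802
grasp_force: 0.0
```

>>> carry_out --targets '[{"dp": [0,0,0],"yaw": 0},{"dp": [0,0,0],"yaw": 0},{"dp": [0,0,0],"yaw": 0},{"dp": [0,0,0],"yaw": 0}]' --fingers -1 --grip_force 30

```text
clock: 19.08
eef_pos: [574.3, -16.2, 18.3]
tcp_rot: [3.14, -0.0, 1.47]
contact_force: [-0.7, 1.1, 6.3]
opening: 0.532
grasp_force: 31.8
```

```bash
python3 - <<'E'
from h import *
im,c=load('w3')
q=np.array([plane("wrist",u,45,c)[:2] for u in((143,104),(300,90),(302,208),(154,212))]);print(q.round(),[np.linalg.norm(q[i]-q[i-1]).round(1) for i in range(4)],q.mean(0))
m=((im.max(2).astype(int)-im.min(2))<22)&(im.min(2)>130); w=m[60:240,120:325].astype(np.uint8); w=cv2.morphologyEx(w,cv2.MORPH_OPEN,np.ones((3,3)))
cn=max(cv2.findContours(w,0,1)[0],key=cv2.contourArea); b=cv2.boxPoints(cv2.minAreaRect(cn.astype(np.float32)))+[120,60]
print(b); q=np.array([plane("wrist",u,45,c)[:2] for u in b]);print(q.round(),[np.linalg.norm(q[i]-q[i-1]).round(1) for i in range(4)],q.mean(0))
for x in(180,225,270): print(x,im[76:120:2,x].min(1),im[196:222:2,x].min(1))
for y in(120,150,180): print(y,im[y,136:170:2].min(1),im[y,280:312:2].min(1))
E
```

```text
[[ 323. -264.]
 [ 518. -255.]
 [ 522. -399.]
 [ 328. -405.]] [np.float64(141.1), np.float64(195.2), np.float64(144.6), np.float64(194.0)] [ 422.6488494  -330.78639809]
[[142.43922806  97.30681992]
 [299.12820435  92.60616684]
 [302.59098816 208.0322876 ]
 [145.90200806 212.73294067]]
[[ 322. -255.]
 [ 517. -258.]
 [ 523. -399.]
 [ 316. -406.]] [np.float64(150.8), np.float64(194.5), np.float64(141.5), np.float64(206.8)] [ 419.40453979 -329.70455692]
180 [ 64  64  64  64  65  63  65  65  65  64  38 169 158 131 151 150 150 151
 150 151 150 151] [149 149 135  86  69  70 137 169 116  73  73  74  73]
225 [ 42  42  42  41  40  41  42  42  52 110 135 125 148 151 152 150 151 151
 150 151 151 152] [149 140 100  70  71 119 163 165  73  73  72  72  72]
270 [ 41  40  41  43  42  43  42  74 113 146 130 153 152 153 152 153 152 152
 152 152 152 152] [146 111  69  69  66 162 169  95  73  72  71  71  71]
120 [ 68  67  64  68 169 150  59  62  62  57  56 129 150 151 150 149 150] [151 151 151 151 152 151 151 137 157 168 138  70  81  80  76  46]
150 [ 67  68  66  73  69 168 161  69  63  64  65  57 122 150 150 150 150] [150 152 151 151 151 151 151 148 140 126 109  82  80  79  77  75]
180 [ 69  65  67  69  73  71  71 168 152  65  63  65  59  73 138 149 149] [149 150 151 150 151 150 151 150 133 162 169 103  78  80  80  78]
```

>>> carry_out --targets '[{"dp": [0,0,-15],"yaw": 0},{"dp": [0,0,-50],"yaw": 0},{"dp": [0,0,-90],"yaw": 0},{"dp": [0,0,-100],"yaw": 0}]'

```text
clock: 19.58
eef_pos: [575.2, -16.3, 120.6]
tcp_rot: [3.137, -0.0, 1.47]
contact_force: [0.1, 0.6, -0.4]
opening: 0.532
grasp_force: 31.1
```

>>> carry_out --targets '[{"dp": [-50,-10,-20],"yaw": -1},{"dp": [-105,-22,-30],"yaw": -2},{"dp": [-160,-33,-30],"yaw": -3},{"dp": [-215,-45,-30],"yaw": -5},{"dp": [-270,-55,-30],"yaw": -6},{"dp": [-325,-67,-30],"yaw": -7.8},{"dp": [-370,-77,-30],"yaw": -7.8},{"dp": [-378,-77.5,-30],"yaw": -7.8},{"dp": [-378,-77.5,-30],"yaw": -7.8},{"dp": [-378,-77.5,-30],"yaw": -7.8}]'

```text
clock: 20.82
eef_pos: [458.6, -383.2, 147.1]
tcp_rot: [-3.141, -0.001, 1.607]
contact_force: [0.5, -0.0, -0.5]
opening: 0.531
grasp_force: 31.1
```

```bash
python3 - <<'E'
from h import *
s=r.sense();print(s["eef_pos"],s["tcp_rot"],s["opening"],s["grasp_force"])
im,c=snap('w10'); g=im.min(2).astype(np.int16)
def edge(P,Q,n=60):  # first sample along segment (in z=45 plane, outside->in) jumping to white rim
    for k in np.linspace(0,1,n*2):
        p=np.array(P)*(1-k)+np.array(Q)*k; u=proj("wrist",[*p,45],c); x,y=u.round().astype(int)
        if 0<=x<560 and 0<=y<420 and g[y,x]>145 and np.ptp(im[y,x].astype(int))<25: return p.round(1)
for y in(-270,-290,-310,-330): print("L",edge((295,y),(360,y)),"R",edge((550,y),(480,y)))
for x in(350,370,390,480,500): print("T",edge((x,-225),(x,-290)))
im3,c3=load('w3'); im,c=im3[:,:,::-1],c3; g=im.min(2).astype(np.int16)
print("w3")
for y in(-290,-330,-370): print("L",edge((295,y),(360,y)),"R",edge((550,y),(480,y)))
for x in(360,420,480): print("T",edge((x,-225),(x,-290)),"B",edge((x,-440),(x,-370)))
E
```

```text
[ 458.6278823  -383.16587278  147.10705553] [-3.14111187e+00 -7.85132786e-04  1.60696196e+00] 0.530504416512276 31.061707735061646
L [ 322.9 -270. ] R [ 512.9 -270. ]
L [ 322.3 -290. ] R [ 517.6 -290. ]
L [ 327.2 -310. ] R [ 518.8 -310. ]
L [ 324.5 -330. ] R [ 518.8 -330. ]
T [ 350. -260.]
T [ 370.  -259.4]
T [ 390.  -258.3]
T [ 480.  -258.9]
T [ 500. -255.]
w3
L [ 322.9 -290. ] R [ 517.1 -290. ]
L [ 324.5 -330. ] R [ 518.8 -330. ]
L [ 325.6 -370. ] R [ 520.6 -370. ]
T [ 360.  -260.5] B [ 360.  -404.1]
T [ 420.  -266.5] B [ 420.  -402.4]
T [ 480.  -264.3] B [ 480.  -401.2]
```

>>> carry_out --targets '[{"dp": [40,1,0],"yaw": 0},{"dp": [53.5,2.8,30],"yaw": 0},{"dp": [53.5,2.8,70],"yaw": 0},{"dp": [53.5,2.8,100],"yaw": 0},{"dp": [53.5,2.8,118],"yaw": 0},{"dp": [53.5,2.8,124],"yaw": 0},{"dp": [53.5,2.8,127],"yaw": 0},{"dp": [53.5,2.8,128],"yaw": 0}]'

```text
clock: 21.88
eef_pos: [459.9, -331.3, 20.1]
tcp_rot: [3.141, 0.001, 1.606]
contact_force: [0.2, 0.6, -1.4]
opening: 0.533
grasp_force: 31.1
```

>>> carry_out --targets '[{"dp": [0,0,0.7],"yaw": 0},{"dp": [0,0,1.2],"yaw": 0}]'

```text
clock: 22.12
eef_pos: [459.6, -331.1, 18.6]
tcp_rot: [3.141, 0.0, 1.606]
contact_force: [-0.1, -0.1, -0.6]
opening: 0.533
grasp_force: 31.1
```

>>> carry_out --targets '[{"dp": [0,0,0.6],"yaw": 0},{"dp": [0,0,1.2],"yaw": 0}]'

```text
clock: 22.38
eef_pos: [459.4, -331.0, 17.3]
tcp_rot: [3.141, 0.0, 1.606]
contact_force: [-2.1, 1.8, 9.3]
opening: 0.535
grasp_force: 32.4
```

>>> carry_out --targets '[{"dp": [0,0,0],"yaw": 0},{"dp": [0,0,0],"yaw": 0},{"dp": [0,0,0],"yaw": 0}]' --fingers 0.32

```text
clock: 22.75
eef_pos: [459.3, -330.9, 17.0]
tcp_rot: [3.142, 0.0, 1.606]
contact_force: [0.3, -0.7, -0.0]
opening: 0.657
grasp_force: 0.0
```

>>> carry_out --targets '[{"dp": [0,0,-10],"yaw": 0},{"dp": [0,0,-35],"yaw": 0},{"dp": [0,0,-80],"yaw": 0},{"dp": [0,0,-130],"yaw": 0},{"dp": [0,0,-160],"yaw": 0},{"dp": [0,0,-180],"yaw": 0},{"dp": [0,0,-180],"yaw": 0}]'

```text
clock: 23.62
eef_pos: [460.2, -331.5, 199.1]
tcp_rot: [3.139, 0.002, 1.606]
contact_force: [0.1, -1.0, 0.6]
opening: 0.664
grasp_force: 0.0
```

>>> carry_out --targets '[{"dp": [60,16,0],"yaw": -2},{"dp": [115,31,0],"yaw": -5},{"dp": [170,46,20],"yaw": -7.4},{"dp": [200,54.3,60],"yaw": -7.4},{"dp": [200,54.3,100],"yaw": -7.4},{"dp": [200,54.3,130],"yaw": -7.4},{"dp": [200,54.3,130],"yaw": -7.4}]' --fingers 0.6

```text
clock: 24.5
eef_pos: [504.1, -128.4, 64.4]
tcp_rot: [-3.136, -0.002, 1.735]
contact_force: [0.4, -0.8, -0.2]
opening: 0.8
grasp_force: 0.0
```

```bash
python3 - <<'E'
from h import *
for i in range(2):
    s=r.sense();p=s["eef_pos"];y=s["tcp_rot"][2];print(p,np.degrees(y),s["opening"],tool(p,y,[507.4,-129.6,18])); im,c=snap('w11')
bg=im[:,:,::-1];u=proj("wrist",[507.4,-129.6,40],c).astype(int);print(u)
w=bg[u[1]-50:u[1]+51,u[0]-60:u[0]+61].astype(int)
print(w[::6,::6,2])
E
```

```text
[ 504.14449804 -128.35238859   64.38349001] 99.43181198799672 0.7995041472837279 [-1.76423653  3.00704119 46.38349001]
[ 505.4180735  -128.82982376   65.98299168] 99.42049224828261 0.7996811128556729 [-1.08418876  1.82913609 47.98299168]
[284 255]
[[ 97 100 100  98  43  45  46  45  43  44  47  46  47  48  50  53  54  99
  102 104 105]
 [ 99  97  99  68  47  45  42  46  45  46  46  47  51  51  51  54  54  57
  104 105 103]
 [ 99  98  97  70  65  69  70  68  69  70  72  80  78  78  80  79  76  78
  102 103 102]
 [ 99  97  98  70  65  67  70  69  69  70  76  80  77  79  79  78  77  77
  101 103 102]
 [ 98  99  96  70  66  67  70  69  70  70  78  81  78  79  79  79  77  77
  102 170 179]
 [ 99  97  97  72  66  67  72  68  68  73  79  80  78  80  79  78  77  77
  177 179 179]
 [100  99  99  75  66  67  71  67  69  73  79  81  78  79  78  79  78  77
  176 173 175]
 [169  98  99  78  66  68  71  68  71  78  76  81  78  81  79  78  77  78
  175 173 176]
 [168 168 168 121  66  68  74  69  71  47  50  49  77  80  80  79  79  77
  175 175 174]
 [166 166 169 139  69  69  73  70  71  71  53  67  77  81  80 128 125 136
  175 176 173]
 [164 164 167 155  70  70  73  71  78  80  82  83  79 131 130 127 124 154
  174 176 172]
 [163 165 163 163  70  69  74  72  78  80  81 135 128 131 131 127 123 171
  173 170 169]
 [164 166 164 163  71  71  75  72  78 129 132 135 127 131 129 126 123 173
  172 171 171]
 [164 166 164 163  71  71  76  73 124 131 132 134 126 131 127 124 125 170
  169 172 170]
 [162 165 165 164 109 108 117 114 127 131 131 135 126 131 127 125 122 170
  170 168 168]
 [161 165 166 165 164 163 163 165 165 165 167 168 167 166 167 168 171 172
  171 169 165]
 [161 162 163 161 163 165 164 165 163 163 165 167 167 165 168 168 169 169
  167 166 165]]
```

>>> carry_out --targets '[{"dp": [0,0,10],"yaw": 0},{"dp": [0,0,25],"yaw": 0},{"dp": [0,0,38],"yaw": 0},{"dp": [0,0,46],"yaw": 0},{"dp": [0,0,50],"yaw": 0},{"dp": [0,0,50],"yaw": 0}]'

```text
clock: 25.35
eef_pos: [506.4, -129.1, 16.7]
tcp_rot: [-3.141, -0.0, 1.735]
contact_force: [-0.0, -0.7, 0.1]
opening: 0.801
grasp_force: 0.0
```

>>> carry_out --targets '[{"dp": [0,0,0],"yaw": 0},{"dp": [0,0,0],"yaw": 0},{"dp": [0,0,0],"yaw": 0},{"dp": [0,0,0],"yaw": 0}]' --fingers -1

```text
clock: 25.85
eef_pos: [506.9, -129.2, 17.4]
tcp_rot: [3.141, 0.0, 1.735]
contact_force: [-0.4, 0.9, 7.5]
opening: 0.526
grasp_force: 31.5
```

>>> carry_out --targets '[{"dp": [0,0,-15],"yaw": 0},{"dp": [0,0,-50],"yaw": 0},{"dp": [0,0,-100],"yaw": 0},{"dp": [0,0,-120],"yaw": 0},{"dp": [0,0,-120],"yaw": 0}]'

```text
clock: 26.48
eef_pos: [507.6, -129.4, 139.1]
tcp_rot: [3.138, 0.002, 1.735]
contact_force: [0.2, 1.0, -1.9]
opening: 0.532
grasp_force: 31.2
```

>>> carry_out --targets '[{"dp": [-40,-34,0],"yaw": 1},{"dp": [-80,-69,0],"yaw": 3},{"dp": [-120,-104,0],"yaw": 5},{"dp": [-160,-138,0],"yaw": 7.4},{"dp": [-180,-155.6,0],"yaw": 7.4},{"dp": [-180,-155.6,10],"yaw": 7.4},{"dp": [-180,-155.6,40],"yaw": 7.4},{"dp": [-180,-155.6,60],"yaw": 7.4},{"dp": [-180,-155.6,65],"yaw": 7.4},{"dp": [-180,-155.6,65],"yaw": 7.4}]'

```text
clock: 27.72
eef_pos: [382.5, -331.4, 71.5]
tcp_rot: [-3.141, -0.001, 1.607]
contact_force: [-0.6, -0.7, 0.6]
opening: 0.533
grasp_force: 31.2
```

>>> carry_out --targets '[{"dp": [0,1,20],"yaw": 0},{"dp": [0,1,35],"yaw": 0},{"dp": [0,1,45],"yaw": 0},{"dp": [0,1,50],"yaw": 0},{"dp": [0,1,52],"yaw": 0}]'

```text
clock: 28.35
eef_pos: [383.5, -332.2, 19.9]
tcp_rot: [-3.142, -0.0, 1.606]
contact_force: [0.7, 0.2, -1.1]
opening: 0.533
grasp_force: 31.2
```

>>> carry_out --targets '[{"dp": [0,0,1],"yaw": 0},{"dp": [0,0,1.7],"yaw": 0},{"dp": [0,0,2.3],"yaw": 0}]'

```text
clock: 28.72
eef_pos: [383.7, -332.2, 17.9]
tcp_rot: [3.141, 0.0, 1.606]
contact_force: [-0.0, -0.5, -0.8]
opening: 0.528
grasp_force: 31.2
```

>>> carry_out --targets '[{"dp": [0,0,0.6],"yaw": 0},{"dp": [0,0,1.2],"yaw": 0},{"dp": [0,0,1.7],"yaw": 0}]'

```text
clock: 29.1
eef_pos: [383.5, -332.2, 16.4]
tcp_rot: [-3.142, -0.0, 1.606]
contact_force: [-2.8, 1.9, 13.7]
opening: 0.532
grasp_force: 32.8
```

>>> carry_out --targets '[{"dp": [0,0,0],"yaw": 0},{"dp": [0,0,0],"yaw": 0},{"dp": [0,0,0],"yaw": 0}]' --fingers 0.32

```text
clock: 29.48
eef_pos: [383.5, -332.1, 15.9]
tcp_rot: [-3.142, -0.0, 1.606]
contact_force: [0.6, 0.5, 1.3]
opening: 0.66
grasp_force: 0.0
```

>>> carry_out --targets '[{"dp": [0,0,-10],"yaw": 0},{"dp": [0,0,-35],"yaw": 0},{"dp": [0,0,-80],"yaw": 0},{"dp": [0,0,-130],"yaw": 0},{"dp": [-50,0,-180],"yaw": 0},{"dp": [-90,0,-200],"yaw": 0},{"dp": [-90,0,-200],"yaw": 0},{"dp": [-90,0,-200],"yaw": 0}]'

```text
clock: 30.48
eef_pos: [386.1, -421.3, 215.7]
tcp_rot: [-3.141, -0.001, 1.605]
contact_force: [-0.3, 0.3, -1.3]
opening: 0.656
grasp_force: 0.0
```

```bash
python3 - <<'E'
from h import *
im,c=snap('w12'); bg=im[:,:,::-1].astype(int)
m=(bg[...,2]>1.5*bg[...,1])&(bg[...,2]<150)&(bg[...,1]<75)&(bg[...,2]>25)
for b in blobs(m,300,6000): print(b, plane("wrist",b[0],30,c).round())
print([proj("wrist",[x,-331,30],c).round() for x in(383.5,459.5)])
for n in("scene","side"):
    i2,_=snap(n+"9",n); b=i2[:,:,::-1].astype(int); R,G=b[...,2],b[...,1]
    print(n,[x for x in blobs((R<130)&(R>1.6*G)&(G<70)&(R>25),120,1000)])
    a=np.abs(b-cv2.imread(f"pics/{n}0.png").astype(int)).max(2)>60; print("  changed",blobs(a,25,100000)); print("  gauge",proj(n,[549.5,98.6,73]).round(),proj(n,[549.5,98.6,118]).round())
E
```

```text
(array([553.9,  37.5]), [547, 19, 13, 40, 401]) [ 726. -204.   30.]
(array([282. ,  98.9]), [258, 76, 49, 47, 2205]) [ 383. -333.   30.]
(array([358.4, 101.5]), [332, 78, 52, 48, 2170]) [ 459. -331.   30.]
(array([550., 404.]), [536, 381, 24, 39, 334]) [1015. -887.   30.]
[array([282.,  97.]), array([359., 102.])]
scene [(array([16.6, 16.9]), [0, 0, 40, 45, 867]), (array([61.9, 91.2]), [41, 66, 42, 51, 954]), (array([256. , 161.2]), [246, 150, 20, 18, 188]), (array([159.1, 177. ]), [145, 157, 28, 40, 555]), (array([329.1, 222.6]), [317, 209, 24, 26, 312]), (array([186.6, 311.6]), [167, 295, 34, 27, 307])]
  changed [(array([539.2,  23.7]), [517, 0, 43, 54, 883]), (array([83.9, 63.2]), [46, 26, 67, 89, 2982]), (array([338.2,  38. ]), [321, 28, 39, 23, 650]), (array([396.1,  87.1]), [326, 58, 152, 67, 3390]), (array([266.4,  97.7]), [260, 92, 15, 11, 75]), (array([326.3,  97.2]), [321, 92, 12, 12, 62]), (array([251.9, 110.2]), [233, 104, 35, 12, 150]), (array([293.1, 107.9]), [278, 104, 33, 8, 157]), (array([342.6, 108.8]), [326, 105, 34, 9, 114]), (array([505.5, 113.9]), [479, 104, 48
[... 916 characters left out ...]
25, 28, 320]), (array([486. ,  94.4]), [461, 76, 51, 38, 230]), (array([393.8, 130.7]), [334, 88, 98, 66, 560]), (array([384.5, 120.6]), [376, 112, 18, 17, 178]), (array([535.1, 131.2]), [508, 112, 52, 39, 270]), (array([258.7, 209.2]), [251, 201, 18, 15, 126]), (array([509.6, 381. ]), [502, 374, 16, 15, 170]), (array([287.3, 410.1]), [270, 395, 35, 25, 577])]
  changed [(array([256.8,  67.6]), [254, 63, 7, 9, 35]), (array([293.7, 217.2]), [260, 185, 64, 66, 1636]), (array([  4.2, 230.3]), [0, 216, 11, 28, 143]), (array([324.9, 241.4]), [320, 234, 10, 17, 47]), (array([127.8, 384.9]), [47, 330, 197, 90, 8787]), (array([328.5, 352.9]), [317, 347, 22, 12, 120])]
  gauge [262. 185.] [261. 171.]
```

```bash
python3 - <<'E'
from h import *
for t in("side0","side9"):
    b=cv2.imread(f"pics/{t}.png").astype(int); w=b[162:220:3,246:284:3]; print(t);
    for row in w: print(" ".join("%3d%s"%(p[2],"b" if p[2]>1.5*p[1] else " ") for p in row))
print(proj("side",[549.5,98.6,40]),proj("side",[549.5,98.6,28+90]),proj("side",[549.5,98.6,4]))
E
```

```text
side0
231  234  231  232  233  231  232  232  233  233  232  232  235 
233  231  232  231  231  231  231  232  232  235  236  250   36 
233  232  233  232  231  233  232  237  250   65   19    0    0 
233  231  233  233  237  249   68   22   18    0  101  150  141 
233  233  247   92   19   15    4   56  146  141  141  145  141 
135   33   17    7   29  144  137  146  134  144  139  142  143 
  6   61  140  146  139  139  145  139  138  141  140  139  138 
141  139  140  144  142  137  135  145  140  145  140  146  143 
136  139  137  142  137  142  145  125  141  141  143  142  143 
137  146  144  125   87b  87b  88b  99b 128  140  143  146  146 
138   86   92b  94b  89b  98b  85b  99b  95b 145  140  142  146 
138   87  101b  91b  95b  34b  47b  94b  98b 146  143  145  141 
137   96   92b  97b  97b  77b  98b  89b  99b  97b 143  142  159 
139   42   21b  99b  93b  87b  99b  93b 100b  70b 147  142  217b
143   84   26b  99b  94b  71b  33b  36b  42b  34b 149  209b 216b
142  141   46b  34b  37b  35b  36b  35b  34b  36b 200b 221b 224b
143  146   76   37b  41b  33b  34b  66b  38b  76b 216b
[... 895 characters left out ...]
  107  105  102  108  107  102 
109  105  108  107  109  109  109  106  103  103  104  107  105 
146   97  114  106  106  103  107  104  107  109  107  105  106 
141   44   20b 104  107  107  108  103  105  107  107  110  107 
145   86   24b 100b  94b 109  104  110  104  107  109  106  105 
144  152   44b  32b  41b  35b 108  106  106  108  108  109  107 
144  150   79   33b  38b  39b  35b  81b 107  108  107  111  104 
145  148  157   98b  38b  47b  30b  83  155  101  105  105  110 
150  145  150  126  156  159  152  153  217b 216b 161b 105  106 
147  151  152  153  147  148  152  182  219b 218b 220b 226b 105 
[262.03108601 195.61717521] [261.28635946 170.83073256] [262.34612509 206.1024978 ]
```

```bash
python3 - <<'E'
from h import *
for t in("scene0","scene9"):
    b=cv2.imread(f"pics/{t}.png").astype(int); w=b[186:234:3,314:352:3]; print(t);
    for row in w: print(" ".join("%3d%s"%(p[2],"b" if p[2]>1.5*p[1] else " ") for p in row))
print([proj("scene",[549.5,98.6,z]).round(1) for z in(40,50,118)])
E
```

```text
scene0
142   93   77   86   96   95   96   92   95   98   96   94   95 
 95   94   88   89   92  100   97   96   99   95   93   98   96 
 96   97   97   99   93   93   99   95   96   96   96   93   95 
 94   98  100   96   94   96   94   95   97   97   95   96   93 
 98   99   99   96   97  100  101   94   93   96   94   95   92 
100   95   98   97   96   95   97  102   94   93   92   94   96 
 96   95  100   95   95  100   93   95   98   93   94   91   98 
 98   98   95   87   93   95   96   95   93   97   98   92   93 
 99   99   96   67b  60b  68b  66b  69   75   85   95   96   97 
101  104   91   65b  69b  66b  68b  64b  65b  84  100   96   97 
100  101   82   67b  66b  33b  39b  66b  67b  90   96   97   96 
107  101   74b  68b  63b  58b  60b  67b  65b  80   99   95   95 
107  102   64b  71b  72b  66b  69b  69b  65b  77   99   95   96 
121  103   37b  34b  36b  38b  49b  57b  62b  75  100   96   97 
141b 101   31b  29b  34b  28b  31   31b  35   90   96   91   99 
143b 119b  37b  41b  34b  32b  33b  30   45   95  100  100   96 
scene9
147   96   77   93   90   96   95   98   96   
[... 363 characters left out ...]
  95   76   81   77   98   99  100   98   98 
 98  102  101   93   96   73   80   82   97  100   98   99   94 
103   99   96   63b  69b  73   78   65   79   92   98   99   97 
105  106   93   66b  64   71   66   44   61b  85   95   97   98 
104  105   85   68b  44b  57   55   39b  58b  88  102   97   97 
103   99   74b  66b  63b  52b  43   59b  63b  76   95  101   98 
106  100   70b  70b  72b  72b  67b  70b  65b  76  100   99   99 
123   99   35b  33b  35b  44b  50b  62b  62b  76   99   97  101 
146b 104   27b  35b  22b  28b  35b  30b  33b  97  100  100   99 
146b 121b  35b  47b  35b  39b  30b  31   46   99  103  103   99 
[array([330.9, 216.7]), array([331.2, 213.9]), array([333.7, 193.5])]
```

The gauge stands upright in P3, with its top at pixel (334,193) as predicted. Both other plinths are in the box, so I'm handing in.

```bash
python3 -c "
from rig import r
print(r.sign_off())"
```

```text
the job is handed in; nothing more can be done
None
```

I tried all three sockets. The good plinth stays on the tray with the gauge standing fully home in it, the too-tight and too-loose plinths stand in the clear box, and I handed the job in at about 31 s of the 72 s allowed, with no verdict shown.

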